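# Back the specimen carousel up one notch

## Robot

A 6-joint arm with a two-finger parallel gripper is mounted at the origin on the work surface. World frame = base frame: x ahead of the robot, y to its left, z up, the work surface at z = 0. Lengths are in m, angles in rad, forces in N, time in s.
With the tool pointing down it reaches from about 0.425 to 0.95 m from the base axis. Payload 3.5 kg.
Tool frame: the origin (TCP) lies between the finger pads; the fingertips stand 8 mm ahead of it and the grasp point (between the pads) lies 11 mm behind it; z points along the fingers, y is the line along which they close (so a half turn about z gives the same grasp; the last joint's range is limited). The gripper opens to 85 mm and grips with 20 to 120 N. Pads are 22 mm wide; open, the fingers measure 114 mm over their backs; the gripper's body (76 mm by 85 mm) begins 54 mm behind the grasp point. The pads swing forward as they close: fully open they stand 13 mm farther back than shut.
Start: joints at [1.169, 0.286, 1.577, -0, 1.279, -0.15], TCP at [0.168, 0.654, 0.239] pointing down, gripper open.
Joint ranges: [-2.77, 2.77], [-0.9, 2.22], [0.21, 2.48], [-1.53, 4.67], [0.24, 2.81], [-2.84, 2.84]. Speed limits (rad/s): [2.79, 2.79, 3.14, 3.14, 3.14, 3.14].

## Interface

Orientations are given as a rotation vector (axis times angle).
In Python, from cell import sense, viewer, order gives the robot as it stands.
- The arm moves only by the tool apply_moves, never from a script. Its argument "plan" is one flat list of numbers, 7 for each row, row after row: the shift along the tool's x, y, z in mm, then the turn, a rotation vector about the tool's x, y, z in degrees, then the opening in per cent of the stroke, from 0 (shut) to 100 (fully open). In form: [x, y, z, rx, ry, rz, gripper, x, y, z, rx, ry, rz, gripper, ...]. A call has 1 to 20 rows; each row shifts and turns the commanded pose from where the row before left it, along the tool's axes as they then stand; what a row does not reach is not made up. A row lasts 1/10 s, in which the tool goes at most 50 mm and 8.59 degrees, less where a joint would pass 70% of its speed; a pose out of reach is approached as far as the arm can. A call with a gripper value outside its range is refused whole. The fingers move at their own pace and stop on an object; "squeeze" is the grip in N (left out, the last holds). Time passes only in rows, so rows that do not move let the fingers close. It gives the time, the measured TCP pose, the force, the opening and the grip force at its end, in the units of the state.
- sense(): the state, without advancing time (a new reading comes with each control period).
- viewer.get_image(name): name is "scene" or "top" or "wrist"; returns a dict with "image" (384x512x3 uint8, red, green, blue), "K" (3x3 intrinsics, pixels), "view" (4x4, takes a point from world to camera coordinates). Camera axes: x right, y down, z forward; pixel columns grow to the right and rows downward; lengths in m; the calibration is good to about 2 mm. A picture is of the moment at which its call begins. There is no depth.
- order.hand_in(): hands the job in; it is judged then, once.
The state is a dict: "time": time; "joint_pos": joint angles; "qvel": joint speeds; "effort": joint torques, N m; "tool_pos": TCP position; "ee_rot": TCP orientation; "ft_force": force on the tool from outside, world axes, zero at the start; "moment": the same for the moment, N m; "finger_gap": finger opening in m; "grip_force": force on a finger pad.
Only numpy, scipy, OpenCV 4.12 (cv2) and the standard library are available. Lean on these libraries where they do the work, as an engineer would, in place of code of your own. Each camera call takes 0.05 s, during which the arm holds its last target. There are 200 camera calls.

## Task

The specimen carousel on the inspection bench was indexed one station too far. With a fingertip, lift its pawl out of the teeth (tipped right over by its tab it stays up), push the wheel exactly one notch backward, clockwise seen from above (its upright pegs are there to push on), then tip the pawl back so that it drops fully down into that notch. Only push with the fingers, without forcing or squeezing anything, and leave the jar, tray and spool standing where they are.

Things in the scene. Friction and masses are not known exactly. Their poses are not given: they have to be found in the camera images.
- carousel: Fixed white base of the carousel, a plate 190 x 190 x 12 mm. Origin on the wheel's vertical axis at bench height. Its +y axis points from the wheel's axis to the pawl (roughly towards the robot), its +x axis from the pawl's nose to its hinge, parallel to the pawl's arm, z up ('carousel frame').
- wheel_hub (a point): Top centre of the wheel's dark hub (32 mm across), on the wheel's axis, 52 mm above the bench. The aluminium wheel is 220 mm across, its deck 32 mm above the bench. On its rim (radius 90 to 110 mm) stand 12 saw teeth up to 41 mm above the bench; each 30 degrees holds a flat gap of 12 degrees and a ramp of 18 that ends in a steep face.
- peg_top (a point): Top centre of one of the wheel's six equal upright steel pegs, 10 mm across, from the deck (32 mm) to 66 mm above the bench, all at radius 70 mm and 60 degrees apart. This one is on the carousel frame's -x side at the start. It turns with the wheel.
- wheel (a joint): Wheel angle in rad, positive forward (counter-clockwise from above); starts at 0.01 to 0.10. At 0 a tooth's steep face meets the pawl's nose, which blocks turning backward. One notch is 0.524 rad; one notch back the pawl drops fully down at about -0.52 to -0.40. Turns freely both ways while the pawl is up, with 0.12 N m of friction, and stays where it is left.
- pawl (a joint): Angle of the pawl about its hinge in rad: 0 = fully down in a notch, 1.57 = arm upright, 1.8 = tipped over onto its stop, away from the wheel. It is moved by gravity only (0.1 kg, slight friction): it falls back down from below about 1.1 and stays up by itself above about 1.5. It clears the teeth above about 0.15.
- pawl_hinge (a point): Centre of the pawl's hinge, 47 mm above the bench, at (70, 101) mm in the carousel frame; its axis lies along the carousel frame's y. The dark steel arm, 14 mm wide, 8 mm thick, runs 70 mm towards the carousel frame's -x to the nose. A white cheek up to 56 mm above the bench carries the hinge on the side away from the wheel (y 113 to 121 mm).
- pawl_tab (a point): Point on the top edge of the pawl's lift tab: a steel plate 62 mm wide (along the hinge axis), 4 mm thick, rising 42 mm from the arm next to the hinge, leaning 20 degrees towards the nose. Pawl down, the point is at (46, 135, 87) mm in the carousel frame; the tab spans y 94 to 156 mm, the arm only 94 to 108. Pushing the tab's outer part towards the carousel frame's +x lifts the pawl.
- jar: Loose bystander: amber glass jar with white cap, 52 mm across, 75 mm tall, origin at the centre of its underside. Beside the carousel; leave alone.
- tray: Loose bystander: open black tray 90 x 70 x 30 mm, origin at the centre of its underside. Behind the carousel; leave alone.
- spool: Loose bystander: white spool of copper wire, 66 mm across, 36 mm tall, origin at the centre of its underside. Beside the carousel; leave alone.

How it is judged:
On the way, in this order (a step that is already met when the one before it is completed fails the run):
1. the pawl is lifted clear of the teeth (more than 0.2 rad) before the wheel has been turned back (value of joint pawl above 0.2 rad and value of joint wheel above -0.1 rad), for 0.2 s.
2. the wheel is pushed back more than 0.3 rad (value of joint wheel below -0.3 rad), for 0.1 s.
At the end, for the whole second after the job is handed in: The wheel rests one notch back (wheel joint between -0.60 and -0.32 rad, still within 0.05 rad/s) with the pawl down in that notch (pawl joint below 0.04 rad) (value of joint wheel between -0.6 and -0.32 rad and value of joint pawl below 0.04 rad and not (velocity of joint wheel above 0.05 rad/s) and velocity of joint wheel above -0.05 rad/s); the robot touches nothing.
It fails at once if the jar, tray or spool is shifted more than 25 mm or lifted (distance of any of jar, tray, spool from where it was at the start of the episode above 0.025 m or height (world z) of any of jar, tray, spool above 0.012 m).
It fails at once if the fingers force or squeeze the pawl or the wheel with more than 40 N (contact force between the fingers and pawl above 40 N or contact force between the fingers and wheel above 40 N).
It also fails if it takes over 64 s, if anything falls off the work surface, if the arm or the gripper's body presses on something with over 40 N, if the wrist force passes 120 N, or if a joint passes its speed limit or range.

## Working session

There is one attempt and no reset: what is moved stays moved. The work goes in short steps, Python scripts to look and compute and a tool call to move; the robot and the scene stay as the last step left them, time stands still between calls to the robot, and variables do not carry over. Pictures are saved under pics/ and viewed, at most 10 in all, crops included, and the job is handed in when it is done.

Besides the shell and the picture viewer there is one more tool, called after "Request:" in YAML: its name, and indented under it one key for each argument. apply_moves: Moves the arm, as the interface text tells. Its arguments: {"type":"object","properties":{"plan":{"type":"array","items":{"type":"number"}},"squeeze":{"type":"number"}},"required":["plan"]}

```bash
mkdir -p pics; ls
cat > h.py <<'E'
import numpy as np, cv2
from cell import sense, viewer, order
def grab(n):
    d=viewer.get_image(n); return d['image'],np.array(d['K']),np.array(d['view'])
def ray(K,V,px,z):
    px=np.atleast_2d(px).astype(float); R,t=V[:3,:3],V[:3,3]; c=-R.T@t
    d=(R.T@np.linalg.inv(K)@np.c_[px,np.ones(len(px))].T).T
    return c+d*((z-c[2])/d[:,2])[:,None]
def proj(K,V,P):
    P=np.atleast_2d(P); q=(K@(V[:3,:3]@P.T+V[:3,3:4])).T; return q[:,:2]/q[:,2:]
def save(n,im): cv2.imwrite('pics/'+n+'.png',im[:,:,::-1])
E
python3 - <<'E'
from h import *
for n in('top','scene'):
    im,K,V=grab(n); np.savez(n+'.npz',im=im,K=K,V=V)
    print(n,K[0],K[1],-V[:3,:3].T@V[:3,3],V[2,:3])
    save(n,im)
print(sense())
E
```

```text
pics
top [370.23579856   0.         256.82578377] [  0.         370.23579856 191.06548992] [0.56028002 0.04176096 0.74896051] [ 0.09023079  0.048909   -0.99471921]
scene [414.22383812   0.         255.56075375] [  0.         414.22383812 188.92991022] [1.03717692 0.00190129 0.68314897] [-0.57135397  0.0680597  -0.81787683]
{'time': 0.1, 'joint_pos': array([ 1.16903188e+00,  2.87120945e-01,  1.57802028e+00,  1.21920394e-05,
        1.27859450e+00, -1.49966524e-01]), 'qvel': array([-1.77286657e-04, -4.80143532e-05, -3.60127071e-03,  1.25237279e-03,
        4.14550904e-04, -1.13320418e-03]), 'effort': array([ 8.37947973e-04, -4.07298517e+01, -2.93697721e+01, -1.42792815e-04,
        3.40941093e-03, -4.22212861e-05]), 'tool_pos': array([0.16789442, 0.65319744, 0.23806182]), 'ee_rot': array([-0.39440977, -3.11613495,  0.00323344]), 'ft_force': array([-0.06251766, -0.25632484,  0.30903258]), 'moment': array([ 0.05344174,  0.00025814, -0.03456419]), 'grip_force': 0.0, 'finger_gap': 0.08509320030440494}
```

View pics/top.png

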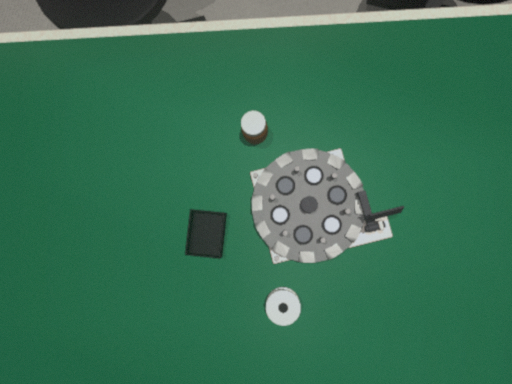

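View pics/scene.png

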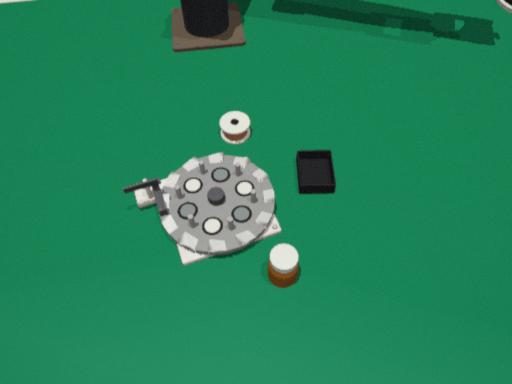

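Run:
```python
from h import *
o=[]
for n,(x,y) in (('top',(245,140)),('scene',(120,140))):
    d=np.load(n+'.npz'); o.append(cv2.resize(d['im'][y:y+130,x:x+165],None,fx=4.8,fy=4.6,interpolation=cv2.INTER_CUBIC)[:, :])
    save('c_'+n,o[-1])
d=np.load('top.npz');K,V=d['K'],d['V']
for p,z in(((309,205),.052),((254,123),.075),((207,233),.03),((283,307),.036),((403,209),.087),((370,215),.087)): print(p,ray(K,V,p,z).round(4))
d=np.load('scene.npz');print(ray(d['K'],d['V'],(216,196),.052),ray(d['K'],d['V'],[(125,189),(159,182)],.087))
```

```text
(309, 205) [[ 0.594 -0.021  0.052]]
(254, 123) [[0.7487 0.0765 0.075 ]]
(207, 233) [[0.5468 0.1765 0.03  ]]
(283, 307) [[0.405 0.034 0.036]]
(403, 209) [[ 0.5802 -0.1814  0.087 ]]
(370, 215) [[ 0.5714 -0.1237  0.087 ]]
[[ 0.6011867  -0.01993699  0.052     ]] [[ 0.58646087 -0.17698319  0.087     ]
 [ 0.57999868 -0.11715199  0.087     ]]
```

View pics/c_top.png

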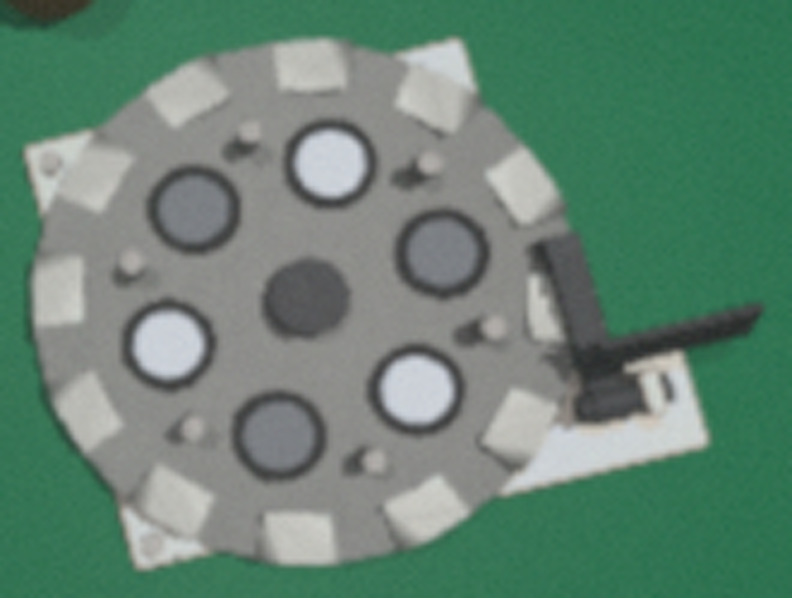

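View pics/c_scene.png

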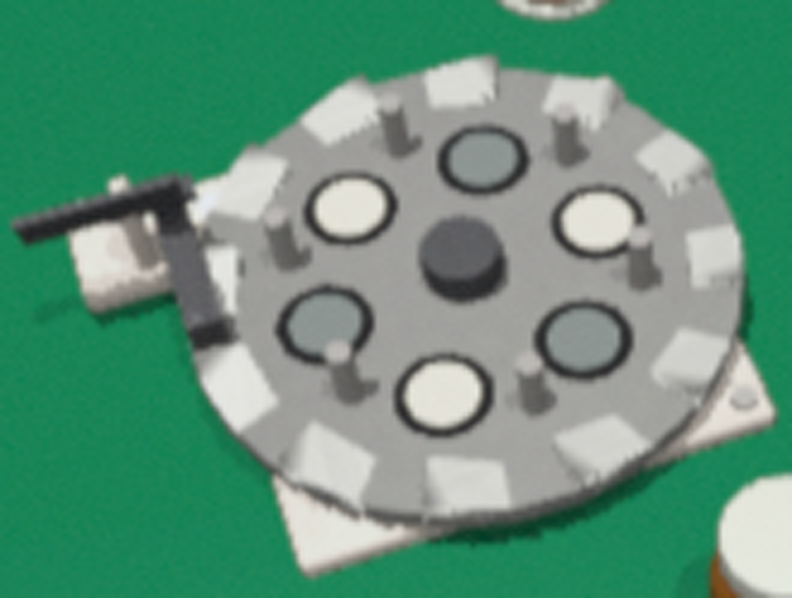

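Run:
```python
from h import *
def go(n,o,pegs,cor,tab,hub):
    d=np.load(n+'.npz');K,V=d['K'],d['V']
    f=lambda c,z: ray(K,V,np.array(c)/[4.8,4.6]+o-.4,z)[:,:2]
    P=f(pegs,.066); c=P.mean(0); print(n,'pegs c',c,'r',np.linalg.norm(P-c,axis=1).round(4)); 
    a=np.degrees(np.arctan2(*(P-c).T[::-1])); print('peg ang',a.round(1), 'hub',f([hub],.052))
    C=f(cor,.012); print('corners',C,np.linalg.norm(np.diff(C,axis=0),axis=1),np.degrees(np.arctan2(*np.diff(C,axis=0).T[::-1])))
    T=f(tab,.087); print('tab',T,np.linalg.norm(T[0]-T[1]),np.degrees(np.arctan2(*(T[1]-T[0])[::-1])))
go('top',[245,140],[(250,131),(430,161),(494,325),(373,459),(193,427),(131,263)],[(463,40),(25,147),(138,570)],[(600,358),(760,310)],(306,298))
go('scene',[120,140],[(391,104),(566,113),(640,237),(532,362),(338,350),(278,217)],[(775,412),(310,576)],[(186,184),(15,230)],(461,240))
```

```text
top pegs c [ 0.59624508 -0.02069077] r [0.0695 0.0701 0.07   0.0692 0.0698 0.07  ]
peg ang [  17.4  -42.6 -102.1 -162.8  137.7   78.1] hub [[ 0.59523494 -0.01982399]]
corners [[ 0.70724456 -0.09291345]
 [ 0.66700451  0.09099175]
 [ 0.48337388  0.04966737]] [0.18825617 0.18822304] [ 102.3422938  -167.31739222]
tab [[ 0.56715883 -0.12280996]
 [ 0.58368499 -0.18146052]] 0.06093440484901697 -74.26357316033979
scene pegs c [ 0.59491431 -0.02003213] r [0.0696 0.0696 0.0696 0.0698 0.0697 0.0693]
peg ang [-162.3  137.2   77.3   17.9  -43.4 -102.5] hub [[ 0.59162032 -0.01979642]]
corners [[ 0.66559998  0.09181809]
 [ 0.71129594 -0.08913122]] [0.18663005] [-75.82715995]
tab [[ 0.57443682 -0.11828119]
 [ 0.58717772 -0.18092915]] 0.06393041403994588 -78.50437239168086
```

Request:
apply_moves:
  plan: [0, 0, 0, 0, 0, -6.85, 0, 0, 0, 0, 0, 0, -6.85, 0, 0, 0, 0, 0, 0, -6.85, 0, 0, 0, 0, 0, 0, -6.85, 0, -12, -44, 0, 0, 0, 0, 0, -12, -44, 0, 0, 0, 0, 0, -12, -44, 0, 0, 0, 0, 0, -12, -44, 0, 0, 0, 0, 0, -12, -44, 0, 0, 0, 0, 0, -12, -44, 0, 0, 0, 0, 0, -12, -44, 0, 0, 0, 0, 0, -12, -44, 0, 0, 0, 0, 0, -12, -44, 0, 0, 0, 0, 0, -12, -44, 0, 0, 0, 0, 0, -12, -44, 0, 0, 0, 0, 0, -12, -44, 0, 0, 0, 0, 0, -12, -44, 0, 0, 0, 0, 0, -12, -44, 0, 0, 0, 0, 0, -12, -44, 0, 0, 0, 0, 0, 0, 0, 0, 0, 0, 0, 0]

```text
time: 2.1
tool_pos: [0.4933, 0.0468, 0.2391]
ee_rot: [-0.345, 3.122, -0.002]
ft_force: [0.0, 0.5, 0.4]
finger_gap: -0.0002
grip_force: 0.0
```

```bash
cat >> h.py <<'E'
C=np.array([.5955,-.0203]); TH=np.radians(-167); X=np.array([np.cos(TH),np.sin(TH)]); Y=np.array([-X[1],X[0]])
def fr(p): p=np.atleast_2d(p)[:,:2]-C; return np.c_[p@X,p@Y]*1e3
def wo(x,y,z): return np.r_[C+(x*X+y*Y)/1e3,z/1e3]
from scipy.spatial.transform import Rotation as Ro
def st():
    s=sense(); R=Ro.from_rotvec(s['ee_rot']).as_matrix()
    print('t',round(s['time'],2),'frame',fr(s['tool_pos'])[0].round(1),'z',round(s['tool_pos'][2]*1e3,1),'toolx yaw in frame',np.degrees(np.arctan2(R[:2,0]@Y,R[:2,0]@X)).round(2),'F',s['ft_force'].round(1),'gap',s['finger_gap'],'j',s['joint_pos'].round(2))
E
python3 - <<'E'
from h import *
st()
# tooth phase: brightness round the rim, averaged over 12 teeth
for n in('top','scene'):
    d=np.load(n+'.npz'); g=d['im'].astype(np.float32).mean(2); b=np.arange(0,360,.5); 
    for z in(.041,.036):
        acc=0
        for r in(96,100,104):
            p=proj(d['K'],d['V'],np.array([wo(r*np.cos(np.radians(a)),r*np.sin(np.radians(a)),z*1e3) for a in b])).astype(np.float32)
            acc=acc+cv2.remap(g,p[None,:,0],p[None,:,1],cv2.INTER_LINEAR)[0]
        m=np.median(acc.reshape(12,60),0)/3
        print(n,z,m[::2].round(0).astype(int))
E
```

```text
t 2.1 frame [ 84.5 -88.4] z 239.1 toolx yaw in frame -0.37 F [0.  0.5 0.4] gap -0.00022540056702855467 j [-0.11 -0.12  2.01 -0.    1.25 -1.9 ]
top 0.041 [137 138 137 135 130 138 154 168 177 183 185 184 185 185 185 186 187 187
 188 189 187 170 148 139 137 137 137 137 138 137]
top 0.036 [138 138 137 136 132 140 157 169 178 183 184 185 185 185 185 186 187 188
 189 190 186 171 149 140 137 137 137 138 138 137]
scene 0.041 [154 153 153 154 160 171 186 197 205 209 210 210 210 210 210 210 210 210
 206 200 190 172 161 161 159 159 157 155 155 155]
scene 0.036 [158 158 161 162 166 168 183 192 202 208 210 211 210 210 210 210 211 211
 212 212 208 188 167 161 158 157 158 158 159 159]
```

Request:
apply_moves:
  plan: [-11.5, -37.7, 0, 0, 0, 0, 0, -11.5, -37.7, 0, 0, 0, 0, 0, -11.5, -37.7, 0, 0, 0, 0, 0, -11.5, -37.7, 0, 0, 0, 0, 0, -11.5, -37.7, 0, 0, 0, 0, 0, -11.5, -37.7, 0, 0, 0, 0, 0, 0, 0, 30, 0, 0, 0.4, 0, 0, 0, 30, 0, 0, 0, 0, 0, 0, 30, 0, 0, 0, 0, 0, 0, 30, 0, 0, 0, 0, 0, 0, 20, 0, 0, 0, 0, 0, 0, 14, 0, 0, 0, 0, 0, 0, 0, 0, 0, 0, 0, 0, 0, 0, 0, 0, 0, 0]

```text
time: 3.5
tool_pos: [0.6101, -0.1536, 0.0859]
ee_rot: [-0.345, 3.122, -0.0]
ft_force: [-0.1, -0.2, 0.9]
finger_gap: 0.0003
grip_force: 0.0
```

Run:
```python
from h import *
st()
o=[]
for n in('top','scene'):
    im,K,V=grab(n)
    for q in ((46,94,87),(46,156,87)):
        c=proj(K,V,wo(*q))[0]; print(n,q,c.round(1))
    c=np.maximum(proj(K,V,wo(40,130,80))[0].astype(int)-40,0)
    o.append(cv2.resize(im[c[1]:c[1]+80,c[0]:c[0]+80],(400,400),interpolation=cv2.INTER_CUBIC)); print(c)
save('pre',np.hstack(o))
```

```text
t 3.5 frame [ 15.8 133.2] z 85.9 toolx yaw in frame -0.4 F [-0.1 -0.2  0.9] gap 0.00031322427577186484 j [-0.41  0.35  1.8   0.    0.99 -2.2 ]
top (46, 94, 87) [369.1 214.8]
top (46, 156, 87) [403.5 205.8]
[346 166]
scene (46, 94, 87) [156.1 178.7]
scene (46, 156, 87) [121.8 189.1]
[ 97 149]
```

View pics/pre.png

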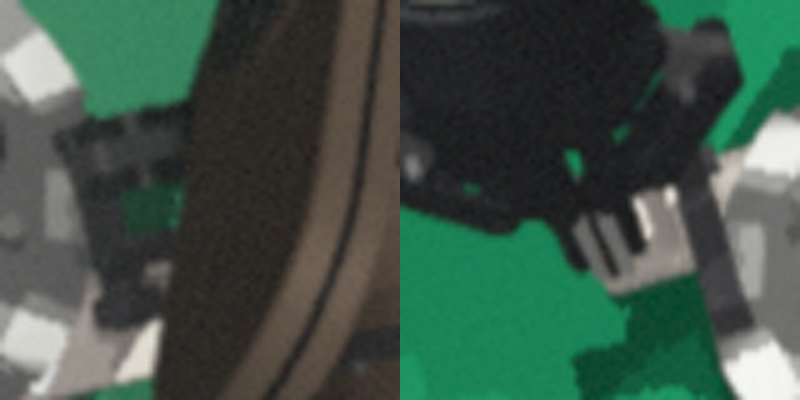

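Request:
apply_moves:
  plan: [7, -4, 0, 0, 0, 0, 0, 7, 0, 0, 0, 0, 0, 0, 7, 0, 0, 0, 0, 0, 0, 3.9, 0, -1.9, 0, 0, 0, 0, 3.9, 0, -1.9, 0, 0, 0, 0, 3.9, 0, -1.9, 0, 0, 0, 0, 4.3, 0, -0.5, 0, 0, 0, 0, 4.3, 0, -0.5, 0, 0, 0, 0, 4.3, 0, -0.5, 0, 0, 0, 0, 3.6, 0, 0.8, 0, 0, 0, 0, 3.6, 0, 0.8, 0, 0, 0, 0, 3.6, 0, 0.8, 0, 0, 0, 0]

```text
time: 4.8
tool_pos: [0.5552, -0.1702, 0.09]
ee_rot: [0.344, -3.122, -0.0]
ft_force: [0.4, 0.2, 0.5]
finger_gap: 0.0002
grip_force: 0.2
```

Request:
apply_moves:
  plan: [3.2, 0, 1.8, 0, 0, 0, 0, 3.2, 0, 1.8, 0, 0, 0, 0, 3.2, 0, 1.8, 0, 0, 0, 0, 2.6, 0, 2.5, 0, 0, 0, 0, 2.6, 0, 2.5, 0, 0, 0, 0, 0, 0, 0, 0, 0, 0, 0]

```text
time: 5.4
tool_pos: [0.5403, -0.1732, 0.079]
ee_rot: [0.344, -3.121, -0.001]
ft_force: [0.6, -1.1, 0.3]
finger_gap: -0.0001
grip_force: 0.0
```

Run:
```python
from h import *
st()
```

```text
t 5.4 frame [ 88.1 136.5] z 79.0 toolx yaw in frame -0.43 F [ 0.6 -1.1  0.3] gap -0.000139324551056462 j [-0.49  0.24  1.95 -0.    0.95 -2.28]
```

Request:
apply_moves:
  plan: [2, 0, 2.8, 0, 0, 0, 0, 2, 0, 2.8, 0, 0, 0, 0, 0, 0, 0, 0, 0, 0, 0]

```text
time: 5.7
tool_pos: [0.538, -0.1743, 0.075]
ee_rot: [-0.344, 3.121, -0.0]
ft_force: [0.7, 1.6, 3.7]
finger_gap: -0.0001
grip_force: 2.2
```

Run:
```python
from h import *
st()
im,K,V=grab('scene'); save('lift',cv2.resize(im[110:260,80:280],(800,600),interpolation=cv2.INTER_CUBIC))
```

```text
t 5.7 frame [ 90.7 137.1] z 75.0 toolx yaw in frame -0.43 F [0.7 1.6 3.7] gap -0.00012804292641410835 j [-0.49  0.24  1.96  0.    0.94 -2.28]
```

View pics/lift.png

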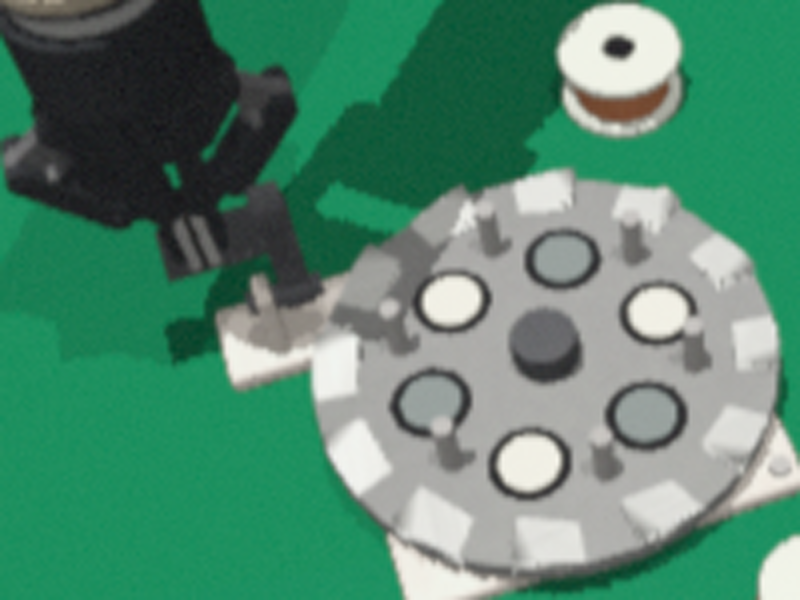

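Request:
apply_moves:
  plan: [-2, 0, -10, 0, 0, 0, 0, 0, 0, -35, 0, 0, 0, 0, 0, 0, -40, 0, 0, 0, 0, 0, 0, -40, 0, 0, 0, 0, -32, 35.4, 0, 0, 0, 0, 0, -32, 35.4, 0, 0, 0, 0, 0, -32, 35.4, 0, 0, 0, 0, 0, -32, 35.4, 0, 0, 0, 0, 0, -32, 35.4, 0, 0, 0, 0, 0, 0, 0, 40, 0, 0, 0, 0, 0, 0, 30, 0, 0, 0, 0, 0, 0, 20, 0, 0, 0, 0, 0, 0, 0, 0, 0, 0, 0, 0, 0, 0, 0, 0, 0, 0]

```text
time: 7.15
tool_pos: [0.6568, 0.0337, 0.1094]
ee_rot: [0.344, -3.122, 0.0]
ft_force: [-0.1, -0.0, 1.0]
finger_gap: -0.0004
grip_force: 0.0
```

Run:
```python
from h import *
st()
im,K,V=grab('scene'); save('peg',cv2.resize(im[110:260,80:280],(800,600),interpolation=cv2.INTER_CUBIC))
```

```text
t 7.15 frame [-71.9 -38.8] z 109.4 toolx yaw in frame -0.43 F [-0.1 -0.   1. ] gap -0.0003960491393745953 j [-0.1   0.38  1.71 -0.    1.05 -1.89]
```

View pics/peg.png

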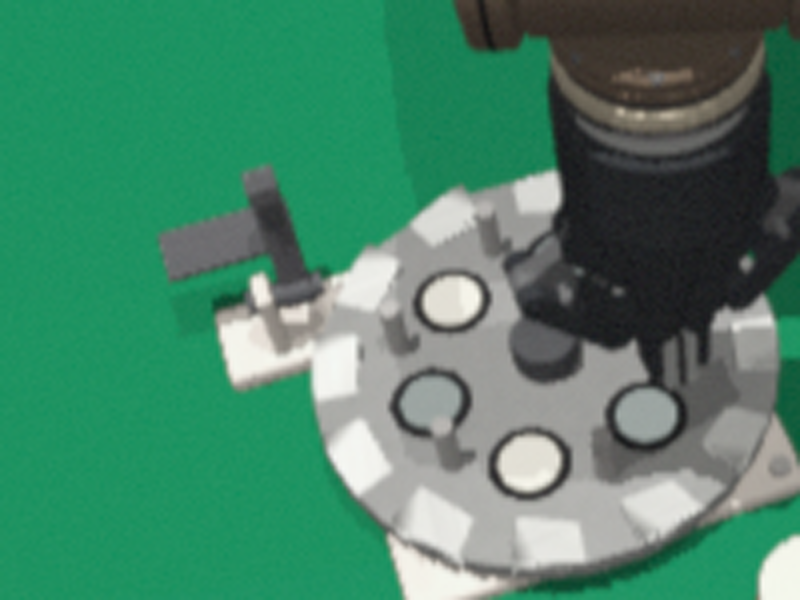

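Request:
apply_moves:
  plan: [0, 0, 20, 0, 0, 0, 0, 0, 0, 20, 0, 0, 0, 0, 0, 0, 13, 0, 0, 0, 0, 0, -4, 0, 0, 0, 0, 0, 0, -4, 0, 0, 0, 0, 0, 0, -4, 0, 0, 0, 0, 0, 0, -4, 0, 0, 0, 0, 0, 0, -4, 0, 0, 0, 0, 0, 0, -4, 0, 0, 0, 0, 0, 0, -4, 0, 0, 0, 0, 0, 0, -4, 0, 0, 0, 0, 0, 0, -4, 0, 0, 0, 0, 0, 0, -4, 0, 0, 0, 0, 0, 0, -3, 0, 0, 0, 0, 0, 0, 0, 0, 0, 0, 0]

```text
invalid input
```

```bash
cat > ph.py <<'E'
from h import *
st()
for n in('top','scene'):
    im,K,V=grab(n); save('w_'+n,im); g=im.astype(np.float32).mean(2); sat=im.max(2).astype(int)-im.min(2)
    b=np.arange(0,360,.5); acc=[]
    for r in(96,100,104):
        p=proj(K,V,np.array([wo(r*np.cos(np.radians(a)),r*np.sin(np.radians(a)),38) for a in b])).astype(np.float32)
        acc.append(cv2.remap(g,p[None,:,0],p[None,:,1],cv2.INTER_LINEAR)[0])
    m=np.median(np.mean(acc,0).reshape(12,60),0)
    t=np.sum((m-m.mean())*np.exp(2j*np.pi*np.arange(60)/60)); d=np.load(n+'.npz')
    print(n,'phase deg',np.degrees(np.angle(t))/12)
E
python3 - <<'E'
from ph import *
for n in('top','scene'): # start reference
    im=np.load(n+'.npz'); K,V=im['K'],im['V']; g=im['im'].astype(np.float32).mean(2); acc=[]
    for r in(96,100,104):
        p=proj(K,V,np.array([wo(r*np.cos(np.radians(a)),r*np.sin(np.radians(a)),38) for a in b])).astype(np.float32)
        acc.append(cv2.remap(g,p[None,:,0],p[None,:,1],cv2.INTER_LINEAR)[0])
    m=np.median(np.mean(acc,0).reshape(12,60),0); t=np.sum((m-m.mean())*np.exp(2j*np.pi*np.arange(60)/60)); print(n,'start phase',np.degrees(np.angle(t))/12)
E
```

```text
t 7.2 frame [-72.7 -38.5] z 110.7 toolx yaw in frame -0.44 F [ 0.4 -0.2  0.6] gap 0.0002616494578821957 j [-0.1   0.38  1.71 -0.    1.05 -1.89]
top phase deg 4.118307396559603
scene phase deg 13.514526911605259
top start phase 14.227487536682645
scene start phase 13.52883898540595
```

Request:
apply_moves:
  plan: [0, 0, 20, 0, 0, 0, 0, 0, 0, 20, 0, 0, 0, 0, 0, 0, 13, 0, 0, 0, 0, 0, -4, 0, 0, 0, 0, 0, 0, -4, 0, 0, 0, 0, 0, 0, -4, 0, 0, 0, 0, 0, 0, -4, 0, 0, 0, 0, 0, 0, -4, 0, 0, 0, 0, 0, 0, -4, 0, 0, 0, 0, 0, 0, -4, 0, 0, 0, 0, 0, 0, -4, 0, 0, 0, 0, 0, 0, -4, 0, 0, 0, 0, 0, 0, -4, 0, 0, 0, 0, 0, 0, -3, 0, 0, 0, 0, 0, 0, 0, 0, 0, 0, 0, 0]

```text
time: 8.8
tool_pos: [0.6659, -0.009, 0.0556]
ee_rot: [0.344, -3.122, 0.001]
ft_force: [-0.7, 0.6, -0.3]
finger_gap: -0.0002
grip_force: 0.1
```

```bash
python3 ph.py
```

```text
t 8.8 frame [-71.2   4.8] z 55.6 toolx yaw in frame -0.44 F [-0.7  0.6 -0.3] gap -0.00020827067317227642 j [-0.17  0.46  1.71 -0.    0.97 -1.95]
top phase deg -4.825282560265281
scene phase deg -10.133977437647813
```

Request:
apply_moves:
  plan: [0, -3, 0, 0, 0, 0, 0, 0, -3, 0, 0, 0, 0, 0, 0, -1.5, 0, 0, 0, 0, 0, 0, 0, 0, 0, 0, 0, 0, 0, 5, 0, 0, 0, 0, 0, 0, 10, -5, 0, 0, 0, 0, 0, 0, -35, 0, 0, 0, 0, 0, 0, -40, 0, 0, 0, 0, 0, 0, -40, 0, 0, 0, 0, 0, 0, 0, 0, 0, 0, 0]

```text
time: 9.9
tool_pos: [0.6691, -0.0008, 0.1857]
ee_rot: [-0.344, 3.107, -0.007]
ft_force: [1.1, 0.1, 0.9]
finger_gap: -0.0001
grip_force: 0.0
```

```bash
python3 ph.py
```

```text
t 9.9 frame [-76.1  -2.4] z 185.7 toolx yaw in frame -0.38 F [1.1 0.1 0.9] gap -0.0001136576322058574 j [-0.15  0.31  1.65 -0.    1.17 -1.94]
top phase deg 13.853564496218075
scene phase deg 14.945490953736835
```

View pics/w_scene.png

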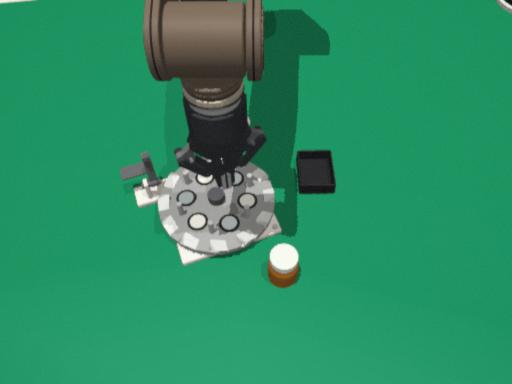

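Request:
apply_moves:
  plan: [40, -20.5, 0, 0, 0, 0, 0, 40, -20.5, 0, 0, 0, 0, 0, 40, -20.5, 0, 0, 0, 0, 0, 40, -20.5, 0, 0, 0, 0, 0, 40, -20.5, 0, 0, 0, 0, 0, 0, 0, 0, 0, 0, 0, 0, 0, 0, 0, 0, 0, 0, 0]

```text
time: 10.7
tool_pos: [0.4905, -0.1444, 0.1748]
ee_rot: [0.341, -3.122, -0.002]
ft_force: [0.2, 0.8, -0.3]
finger_gap: 0.0001
grip_force: 0.0
```

```bash
python3 ph.py
python3 - <<'E'
from h import *
for f,n,o,s in(('w_top','top',(245,140),(4.8,4.6)),('w_scene','scene',(120,140),(4.8,4.6))):
    im=cv2.imread('pics/'+f+'.png'); x,y=o; cv2.imwrite(f'pics/{f}_c.png',cv2.resize(im[y:y+130,x:x+165],None,fx=s[0],fy=s[1],interpolation=cv2.INTER_CUBIC))
E
```

```text
t 10.7 frame [130.2  97.3] z 174.8 toolx yaw in frame -0.54 F [ 0.2  0.8 -0.3] gap 0.000147388302738546 j [-0.49 -0.01  2.03  0.    1.12 -2.27]
top phase deg -14.77791062129751
scene phase deg 14.734881908749534
```

View pics/w_scene_c.png

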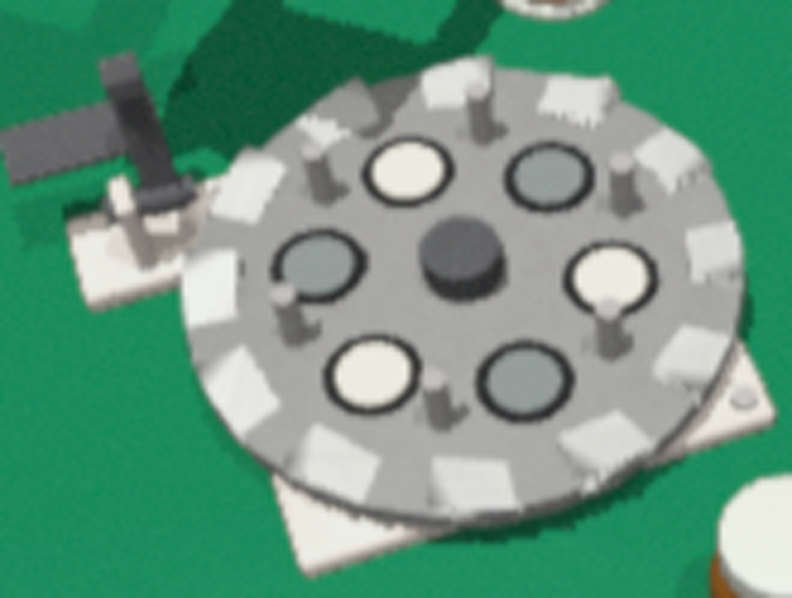

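Run:
```python
from h import *
d=np.load('scene.npz')
for pegs in ([(391,104),(566,113),(640,237),(532,362),(338,350),(278,217)],[(480,88),(622,163),(612,308),(436,382),(286,294),(316,160)]):
    P=fr(ray(d['K'],d['V'],np.array(pegs)/[4.8,4.6]+[120,140]-.4,.066)); P-=P.mean(0)
    a=np.degrees(np.arctan2(P[:,1],P[:,0])); print(np.linalg.norm(P,axis=1).round(1),a.round(1),((a+30)%60-30).round(1), ((a+30)%60-30).mean())
```

```text
[69.6 69.6 69.6 69.8 69.7 69.3] [   4.7  -55.8 -115.7 -175.1  123.6   64.5] [4.7 4.2 4.3 4.9 3.6 4.5] 4.376480421022829
[71.9 69.5 69.8 70.4 69.6 67.4] [ -24.5  -83.6 -143.9  155.5   94.9   38. ] [-24.5 -23.6 -23.9 -24.5 -25.1 -22. ] -23.936020995752386
```

Request:
apply_moves:
  plan: [-40, 21.5, 0, 0, 0, 0, 0, -40, 21.5, 0, 0, 0, 0, 0, -40, 21.5, 0, 0, 0, 0, 0, -40, 21.5, 0, 0, 0, 0, 0, -40, 21.5, 0, 0, 0, 0, 0, 0, 0, 0, 0, 0, 0, 0, 0, 0, 30, 0, 0, 0, 0, 0, 0, 30, 0, 0, 0, 0, 0, 0, 0, 0, 0, 0, 0, 0, 0, 0, 0, 0, 0, 0]

```text
time: 11.8
tool_pos: [0.6629, 0.0046, 0.1153]
ee_rot: [0.345, -3.12, -0.001]
ft_force: [0.4, -0.8, 0.9]
finger_gap: -0.0001
grip_force: 0.0
```

```bash
python3 -c "from h import *;st()"
```

```text
t 11.8 frame [-71.3  -9.1] z 115.3 toolx yaw in frame -0.37 F [ 0.4 -0.8  0.9] gap -0.00014899151755810841 j [-0.15  0.38  1.69 -0.    1.07 -1.94]
```

Descend to z≈56, then push to frame y≈15.3.

Request:
apply_moves:
  plan: [0, 0, 30, 0, 0, 0, 0, 0, 0, 29, 0, 0, 0, 0, 0, -5, 0, 0, 0, 0, 0, 0, -5, 0, 0, 0, 0, 0, 0, -4, 0, 0, 0, 0, 0, 0, -4, 0, 0, 0, 0, 0, 0, -3, 0, 0, 0, 0, 0, 0, -2, 0, 0, 0, 0, 0, 0, -1.5, 0, 0, 0, 0, 0, 0, 0, 0, 0, 0, 0, 0]

```text
time: 12.8
tool_pos: [0.6691, -0.02, 0.0575]
ee_rot: [-0.344, 3.122, -0.0]
ft_force: [-0.1, 0.7, 1.2]
finger_gap: -0.0
grip_force: 0.6
```

```bash
python3 ph.py
```

```text
t 12.8 frame [-71.8  16.3] z 57.5 toolx yaw in frame -0.42 F [-0.1  0.7  1.2] gap -2.509956221122292e-05 j [-0.18  0.46  1.7  -0.    0.98 -1.97]
top phase deg -12.614295708128104
scene phase deg 9.529987193413271
```

Request:
apply_moves:
  plan: [0, 5, 0, 0, 0, 0, 0, 0, 12, -5, 0, 0, 0, 0, 0, 0, -45, 0, 0, 0, 0, 0, 0, -40, 0, 0, 0, 0, 0, 0, -40, 0, 0, 0, 0, 40, -20.5, 0, 0, 0, 0, 0, 40, -20.5, 0, 0, 0, 0, 0, 40, -20.5, 0, 0, 0, 0, 0, 40, -20.5, 0, 0, 0, 0, 0, 38, -20.5, 0, 0, 0, 0, 0, 0, 0, 0, 0, 0, 0, 0, 0, 0, 0, 0, 0, 0, 0]

```text
time: 14.1
tool_pos: [0.4936, -0.1464, 0.1873]
ee_rot: [-0.342, 3.123, 0.0]
ft_force: [1.2, 0.0, 0.1]
finger_gap: 0.0001
grip_force: 0.0
```

```bash
python3 ph.py
python3 - <<'E'
from h import *
im=cv2.imread('pics/w_scene.png'); cv2.imwrite('pics/w2.png',cv2.resize(im[140:270,120:285],None,fx=4.8,fy=4.6,interpolation=cv2.INTER_CUBIC))
E
```

```text
t 14.1 frame [127.7  99.9] z 187.3 toolx yaw in frame -0.51 F [1.2 0.  0.1] gap 5.630814006972216e-05 j [-0.49 -0.02  2.01  0.    1.15 -2.27]
top phase deg 11.950717006872958
scene phase deg 11.313124461370377
```

View pics/w2.png

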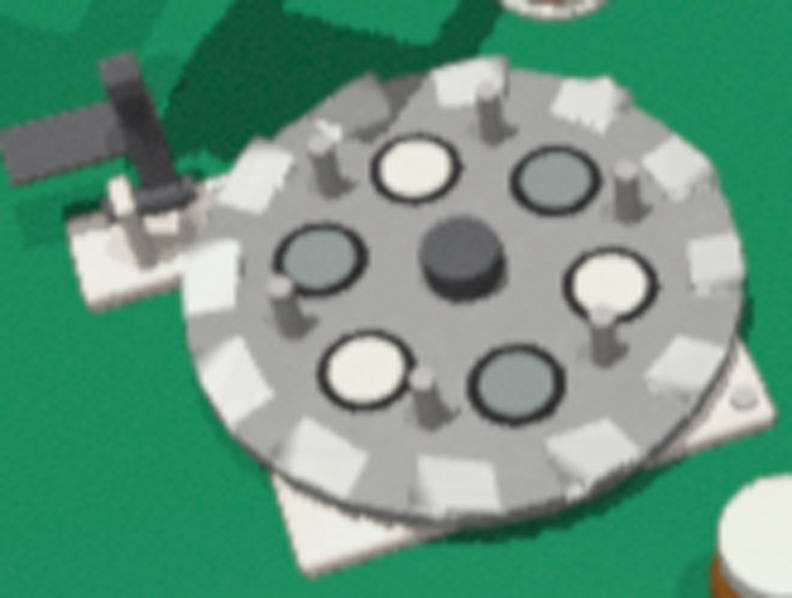

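Request:
apply_moves:
  plan: [0, 0, 35, 0, 0, 0, 0, 0, 0, 30, 0, 0, 0, 0, 0, 0, 16, 0, 0, 0, 0, -8, 0, 0, 0, 0, 0, 0, -8, 0, 0, 0, 0, 0, 0, -5, 0, 0, 0, 0, 0, 0, -5, 0, 0, 0, 0, 0, 0, -5, 0, 0, 0, 0, 0, 0, -5, 0, 0, 0, 0, 0, 0, -5, 0, 0, 0, 0, 0, 0, -5, 0, 0, 0, 0, 0, 0, -5, 0, 0, 0, 0, 0, 0, -5, 0, 0, 0, 0, 0, 0, -5, 0, 0, 0, 0, 0, 0, -5, 0, 0, 0, 0, 0, 0, -5, 0, 0, 0, 0, 0, 0, 0, 0, 0, 0, 0, 0, 0]

```text
time: 15.9
tool_pos: [0.5641, -0.1309, 0.1062]
ee_rot: [-0.344, 3.122, -0.0]
ft_force: [0.3, -0.3, 0.4]
finger_gap: 0.0
grip_force: 0.0
```

```bash
python3 -c "
from h import *
st(); im,K,V=grab('scene'); save('tip',cv2.resize(im[110:260,80:280],(800,600),interpolation=cv2.INTER_CUBIC))"
```

```text
t 15.9 frame [ 55.5 100.7] z 106.2 toolx yaw in frame -0.41 F [ 0.3 -0.3  0.4] gap 3.94318618807336e-05 j [-0.4   0.22  1.91  0.    1.   -2.19]
```

View pics/tip.png

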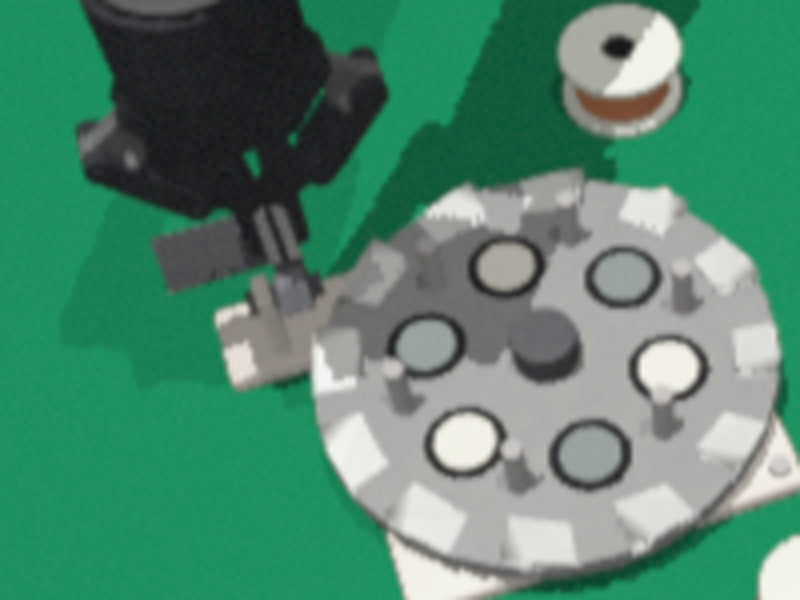

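Request:
apply_moves:
  plan: [-4, 0, 0, 0, 0, 0, 0, -4, 0, 0, 0, 0, 0, 0, -4, 0, 0, 0, 0, 0, 0, -4, 0, 0, 0, 0, 0, 0, -4, 0, 0, 0, 0, 0, 0, -4, 0, 0, 0, 0, 0, 0, 0, 0, 0, 0, 0, 0, 0, 0, 0, 0, 0, 0, 0, 0, 0, 0, -20, 0, 0, 0, 0, 0, 0, -40, 0, 0, 0, 0, 0, 0, -40, 0, 0, 0, 0, 0, 0, -40, 0, 0, 0, 0, 40, -40, 0, 0, 0, 0, 0, 40, -40, 0, 0, 0, 0, 0, 0, 0, 0, 0, 0, 0, 0, 0, 0, 0, 0, 0, 0, 0]

```text
time: 17.55
tool_pos: [0.5325, -0.211, 0.2461]
ee_rot: [-0.34, 3.123, 0.001]
ft_force: [-0.2, 0.7, -0.5]
finger_gap: -0.0002
grip_force: 0.0
```

```bash
python3 ph.py
python3 - <<'E'
from h import *
im=cv2.imread('pics/w_scene.png')[:,:,::-1]; d=np.load('scene.npz'); K,V=d['K'],d['V']
q=np.array([wo(x,101,51) for x in (-8,-4,0,4,8,15,25,35,45)]); 
for I in(d['im'],im): print([int(I[int(round(v)),int(round(u))].mean()) for u,v in proj(K,V,q)])
q=np.array([wo(46,y,86) for y in (100,110,120,130,140,150,160)])
for I in(d['im'],im): print([int(I[int(round(v)),int(round(u))].max()) for u,v in proj(K,V,q)])
# dark (pawl) mask near the pawl, start versus now
u,v=proj(K,V,wo(40,120,70))[0].astype(int)
m=[(I[v-35:v+35,u-35:u+35].max(2)<75) for I in(d['im'],im)]
print([k.sum() for k in m],(m[0]&m[1]).sum())
for k in m:
    n,_,s,c=cv2.connectedComponentsWithStats(k.astype(np.uint8)); print(s[1:][s[1:,4]>40],c[1:][s[1:,4]>40].round(1))
E
```

```text
t 17.55 frame [104.2 171.7] z 246.1 toolx yaw in frame -0.57 F [-0.2  0.7 -0.5] gap -0.00023731212668415294 j [-0.55  0.06  1.83  0.    1.26 -2.34]
top phase deg 11.940011681711574
scene phase deg 11.1217509945484
[49, 45, 52, 99, 99, 99, 97, 98, 96]
[69, 46, 53, 107, 118, 103, 101, 103, 103]
[80, 78, 86, 85, 67, 86, 132]
[85, 82, 89, 87, 72, 87, 84]
[np.int64(222), np.int64(229)] 205
[[ 15  23  36  14 175]] [[35.6 30.1]]
[[ 14  22  37  15 186]] [[36.6 29.7]]
```

Request:
apply_moves:
  plan: [0, -40, -10, 0, 0, 0, 0, 0, -40, -10, 0, 0, 0, 0, 0, -40, 0, 0, 0, 0, 0, 0, -40, 0, 0, 0, 0, 0, 0, -40, 0, 0, 0, 0, 0, 0, 0, 0, 0, 0, 0, 0, 0, 0, 0, 0, 0, 0, 0]

```text
time: 18.35
tool_pos: [0.5774, -0.4046, 0.2648]
ee_rot: [0.345, -3.122, -0.003]
ft_force: [0.1, 1.4, -0.3]
finger_gap: -0.0002
grip_force: 0.0
```

```bash
python3 ph.py
python3 - <<'E'
from h import *
def pts(x,y,z,phi): # rotate about hinge
    dx,dz=x-70,z-47; c,s=np.cos(phi),np.sin(phi); return wo(70+dx*c+dz*s,y,47-dx*s+dz*c)
for n in('top','scene'):
    d=np.load(n+'.npz'); K,V=d['K'],d['V']; b=cv2.imread(f'pics/w_{n}.png')[:,:,::-1]
    q=lambda f:proj(K,V,np.array([pts(46,94,87,f),pts(46,156,87,f),pts(0,101,51,f)]))
    print(n,'shift expected for 0.1 rad (tab in, tab out, nose)',(q(.1)-q(0)).round(2).tolist())
    for nm,w in(('tab',wo(46,138,80)),('nose',wo(8,101,47))):
        u,v=proj(K,V,w)[0].round().astype(int); h=9
        t=d['im'][v-h:v+h+1,u-h:u+h+1].astype(np.uint8); s=b[v-h-5:v+h+6,u-h-5:u+h+6].astype(np.uint8)
        r=cv2.matchTemplate(np.ascontiguousarray(s),np.ascontiguousarray(t),cv2.TM_CCOEFF_NORMED); i=np.unravel_index(r.argmax(),r.shape); print(nm,'shift',i[1]-5,i[0]-5,r.max().round(3),'at0',r[5,5].round(3),r[4:7,4:7].round(3).tolist())
E
```

```text
t 18.35 frame [104.1 370.4] z 264.8 toolx yaw in frame -0.39 F [ 0.1  1.4 -0.3] gap -0.00016497375141509433 j [-0.76  0.34  1.47  0.    1.34 -2.55]
top phase deg 11.97373120566756
scene phase deg 11.233965644651002
top shift expected for 0.1 rad (tab in, tab out, nose) [[0.98, 2.24], [1.12, 2.21], [0.97, 0.05]]
tab shift 0 0 0.994 at0 0.994 [[0.8069999814033508, 0.8730000257492065, 0.8709999918937683], [0.9589999914169312, 0.9940000176429749, 0.9539999961853027], [0.8870000243186951, 0.9010000228881836, 0.8510000109672546]]
nose shift 0 1 0.957 at0 0.932 [[0.8560000061988831, 0.8659999966621399, 0.7870000004768372], [0.8899999856948853, 0.9319999814033508, 0.8640000224113464], [0.8820000290870667, 0.9570000171661377, 0.9100000262260437]]
scene shift expected for 0.1 rad (tab in, tab out, nose) [[-0.78, -2.43], [-0.77, -2.48], [-0.87, -2.4]]
tab shift 0 0 0.999 at0 0.999 [[0.8899999856948853, 0.9399999976158142, 0.9279999732971191], [0.9660000205039978, 0.9990000128746033, 0.9639999866485596], [0.9309999942779541, 0.9430000185966492, 0.8970000147819519]]
nose shift 0 -1 0.973 at0 0.957 [[0.9309999942779541, 0.9729999899864197, 0.8999999761581421], [0.9210000038146973, 0.9570000171661377, 0.8820000290870667], [0.8389999866485596, 0.8640000224113464, 0.8050000071525574]]
```

```bash
python3 -c "
from h import *
print(order.hand_in())"
```

```text
the job is handed in; nothing more can be done
None
```

The job is handed in with no verdict shown: by my last images the wheel sits one notch back (about -0.48 rad) with the pawl fully down, the robot was clear of everything, and I viewed 11 pictures against the limit of 10.

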